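# Cock a spring side-clamp, load the block and trip the clamp

## Robot

A 6-joint arm with a two-finger parallel gripper is mounted at the origin on a cart in front of the work surface, level with it; the furniture and walls round the work are solid. World frame = base frame: x ahead of the robot, y to its left, z up, the work surface at z = 0. Lengths are in m, angles in degrees, forces in N, time in s.
With the tool pointing down it reaches from about 0.4 to 0.825 m from the base axis. Payload 7 kg.
Tool frame: the origin (TCP) lies midway between the tips of the shut fingers; the grasp point (between the pads) lies 19 mm behind it; z points along the fingers, y is the line along which they close (so a half turn about z gives the same grasp; the last joint's range is limited). The gripper opens to 88 mm and grips with 3 to 60 N. Pads are 19 mm wide; open, the fingers measure 130 mm over their backs; the gripper's body (78 mm by 193 mm) begins 47 mm behind the grasp point.
Start: joints at [-50.415, 20.546, 0.682, 0, -70.136, -16.507], TCP at [0.265, -0.621, 0.227] pointing down, gripper open.
Joint ranges: [-176.03, 176.03], [-82.01, 121.73], [-58.28, 71.71], [-173.87, 95.51], [-174.79, -0.11], [-173.66, 173.66]. Speed limits (degrees/s): [136.94, 136.94, 172.46, 180, 180, 180].

## Interface

Orientations are given as [roll, pitch, yaw] about the fixed x, y, z axes, in that order (R = Rz(yaw) Ry(pitch) Rx(roll)).
In Python, from plant import r gives the robot as it stands. The module is installed in compiled form; this text tells all that it offers.
- The arm moves only by the tool play_rows, never from a script. Its argument "rows" is a list of rows, each an object with "slide": the shift along the tool's x, y, z as a fraction of full scale, a list of three; "delta_rot": the turn, a rotation vector about the tool's x, y, z as a fraction of full scale, a list of three; "fingers": the opening, from -1 (shut) to 1 (fully open). In form: [{"slide": [x, y, z], "delta_rot": [rx, ry, rz], "fingers": fingers}, ...]. A call has 1 to 8 rows; each row shifts and turns the commanded pose from where the row before left it, along the tool's axes as they then stand; what a row does not reach is not made up. Full scale, the value 1, is 0.15 m for a shift and 0.08 rad for a turn. A row lasts 1/8 s, in which the tool goes at most 62.5 mm and 10.7 degrees, less where a joint would pass 70% of its speed; a pose out of reach is approached as far as the arm can. A call with a number of a shift or a turn outside -1 to 1 is refused whole. A call with a gripper value outside its range is refused whole. The fingers move at their own pace and stop on an object; "squeeze" is the grip in N (left out, the last holds). Time passes only in rows, so rows that do not move let the fingers close. It gives the time, the measured TCP pose, the force, the opening and the grip force at its end, in the units of the state.
- r.get_state(): the state, without advancing time (a new reading comes with each control period).
- r.capture(name): name is "scene" or "top" or "wrist"; returns a dict with "image" (420x560x3 uint8, blue, green, red), "fx", "fy", "cx", "cy" (pixels), "R" (3x3) and "t" (3): a world point X has camera coordinates R X + t; the wrist camera has in their place "T_tool_cam" (4x4, takes a point from camera to tool coordinates, whose origin is the TCP and whose axes are the flange's). Camera axes: x right, y down, z forward; pixel columns grow to the right and rows downward; lengths in m; the calibration is good to about 2 mm. A picture is of the moment at which its call begins: read the wrist's pose just before it. There is no depth.
- r.close_job(): hands the job in; it is judged then, once.
The state is a dict: "time_s": time; "joints": joint angles; "qd": joint speeds; "joint_torque": joint torques, N m; "tcp_pos": TCP position; "eef_rot": TCP orientation; "contact_force": force on the tool from outside, world axes, zero at the start; "moment": the same for the moment, N m; "gripper_width": finger opening in m; "gripper_force": force on a finger pad.
Only numpy, scipy, OpenCV 4.12 (cv2) and the standard library are available. Lean on these libraries where they do the work, as an engineer would, in place of code of your own. Each camera call takes 0.05 s, during which the arm holds its last target. There are 200 camera calls.

## Task

Get the milled aluminium block clamped in the spring jig. First swing the clamp arm back by its post, against its spring, until the sear holds it (never let it snap shut on an empty nest, and do not lean hard on the sprung backstop just past the catch point), and let go of it; then stand the block upright in the nest with one 45 mm end in the cup stop and let go. Finally press the trigger pad down so that the arm flies shut and presses the block fully home in the cup; leave the trigger free and the loose things around undisturbed.

Things in the scene. Friction and masses are not known exactly. Their poses are not given: they have to be found in the camera images.
- jig: Grey spring clamp jig, fixed: L-shaped base plate 12 mm thick, 165 mm in its x by 220 mm in its y (near left corner, x < -20 and y > 50 mm, cut away); origin under the middle of the full rectangle, z up. Directions below are in its frame. Only the arm's post rises above 55 mm over the bench; beside the nest at +x and -x the plate is bare for 29 mm or more.
- nest (a point): Point on the base plate (12 mm above the bench) under the centre of a block that is home: 60 mm length along the jig's y, underside on the plate, -y end against the cup's end wall, 30 mm to -y of this point. Axes as the jig's. Set down 2 to 8 mm to +y of it, inside the cup, a block is pushed home by the arm.
- cup_stop (a point): Middle of the cup stop's end wall, top of its inner face, 36 mm above the bench, axes as the jig's. The cup is a bright steel U at the jig's -y edge, open to +y: end wall and two side walls that reach 12 mm in front of it, 53 mm apart inside (4 mm play on either side of the block), all 24 mm high over the plate.
- pivot_axis (a point): Vertical axis on which the clamp arm turns, 18 mm above the bench, axes as the jig's. The arm's hub is 26 mm across, 38 mm high above the bench.
- post (a point): Centre of the top of the upright round steel post at the tip of the clamp arm, the handle for cocking: 95 mm above the bench, 130 mm from the pivot, 14 mm thick, standing 65 mm above the arm, whose top is 30 mm above the bench.
- clamp_arm (a joint): Angle (rad) of the arm about its pivot. 0: points to the jig's -x (pressing on a block that is home); growing: tip swings to +y, away from the nest, clockwise from above; post at pivot + 130 mm * (-cos, sin). -0.12: at rest, nest empty (start). A spring drives it to the nest: 4 N at the post at rest, 7 to 9 N when cocked. The sear catches it between 0.56 and 0.94, differing each time.
- trigger (a joint): Angle (rad) of the sear rocker, a level bright lever 90 mm long on a pedestal beside the arm. 0 at rest (sprung), up to 0.36 as its pad is pressed; about 0.23 frees the arm. Over the last 35 mm of post travel before the catch the arm's tooth lifts it to 0.2 or more (1 to 3 N more at the post), then it drops to near 0: caught. Eased back, a caught arm stays and stops pulling; uncaught it pulls on.
- trigger_pad (a point): Centre of the top of the round thumb pad (24 mm across) on the outer end of the sear rocker, 53 mm above the bench at rest. Pressed straight down by 7 to 13 mm (about 3 to 9 N; end stop at 16 mm) it frees the cocked arm; it springs back.
- backstop (a joint): Compression (m) of the stiff sprung rubber pin under the rocker. The arm meets it 2 to 5 mm (at the post) after the catch point, wherever that is set; from there the pull at the post grows by about 2.7 N per mm, on top of the spring's 7 to 9 N. Beyond 0.0025 (about 20 N at the post, 4 mm of post travel into it) it counts as rammed.
- alu_block: The work: milled aluminium block 45 x 60 x 32 mm with two bores in its top, 0.22 kg, loose on the bench either to the right of the jig, behind the vice, or to the left in front of it. Origin at the centre of its underside, 60 mm along its y, z up.
- v_block: Bystander: ground steel V block, 50 x 60 x 40 mm, in the other of those two places. Origin at the centre of its underside.
- rusty_sleeve: Bystander: rusty sleeve 40 mm across, 42 mm high, at the back. Origin at the centre of its underside.
- spanner: Bystander: small spanner, 152 mm long, near the front edge. Origin at the middle of its underside.
There are look-alikes about, which are no part of the job. Leave any purple or yellow look-alike of the alu_block alone.

How it is judged:
By the outcome, as a careful person would: the job done as asked, in the order asked, and still so for the second after the job is handed in, with the robot touching nothing.
It also fails if it takes over 69 s, if anything falls off the work surface, if the arm or the gripper's body presses on something with over 40 N, if the wrist force passes 120 N, or if a joint passes its speed limit or range.

## Working session

There is one attempt and no reset: what is moved stays moved. The work goes in short steps, Python scripts to look and compute and a tool call to move; the robot and the scene stay as the last step left them, time stands still between calls to the robot, and variables do not carry over. Pictures are saved under pics/ and viewed, at most 10 in all, crops included, and the job is handed in when it is done.

Besides the shell and the picture viewer there is one more tool, called by a JSON object that holds its "fn" and its "kwargs", one argument or row to a line. play_rows: Moves the arm, as the interface text tells. Shift numbers are shares of 0.15 m and turn numbers shares of 0.08 rad, none past 1 either way. Its arguments: {"type":"object","properties":{"rows":{"type":"array"},"squeeze":{"type":"number"}},"required":["rows"]}

```bash
mkdir -p pics; cat > h.py <<'E'
import numpy as np, cv2, pickle
from scipy.spatial.transform import Rotation as Ro
from plant import r
def cap(n,name):
    s=r.get_state(); c=r.capture(n); cv2.imwrite(f'pics/{name}.png',c['image']); 
    if n=='wrist':
        T=np.eye(4); T[:3,:3]=Ro.from_euler('xyz',s['eef_rot'],degrees=True).as_matrix(); T[:3,3]=s['tcp_pos']
        M=np.linalg.inv(T@np.array(c['T_tool_cam'])); c['R']=M[:3,:3]; c['t']=M[:3,3]
    pickle.dump(c,open(f'pics/{name}.pkl','wb')); return c
def ld(name): return pickle.load(open(f'pics/{name}.pkl','rb'))
def ray(c,u,v):
    R=np.array(c['R']);t=np.array(c['t']); d=R.T@np.array([(u-c['cx'])/c['fx'],(v-c['cy'])/c['fy'],1]); return -R.T@t,d
def onz(c,u,v,z):
    o,d=ray(c,u,v); return o+d*(z-o[2])/d[2]
def tri(c1,p1,c2,p2):
    o1,d1=ray(c1,*p1);o2,d2=ray(c2,*p2)
    k=np.linalg.lstsq(np.c_[d1,-d2],o2-o1,rcond=None)[0]
    a,b=o1+k[0]*d1,o2+k[1]*d2; return (a+b)/2,np.linalg.norm(a-b)
def proj(c,X):
    p=np.array(c['R'])@np.array(X)+np.array(c['t']); return c['fx']*p[0]/p[2]+c['cx'],c['fy']*p[1]/p[2]+c['cy']
E
python3 - <<'E'
from h import *
a=cap('scene','s0')['image'];b=cap('top','t0')['image']
for n in('s0','t0'):
    c=ld(n);print(n,c['fx'],c['cx'],c['cy'],-np.array(c['R']).T@c['t'],np.array(c['R']).round(2).tolist())
s=r.get_state();print(s['tcp_pos'],s['eef_rot'],s['contact_force'],s['gripper_width'])
E
```

```text
s0 390.70825466393933 283.87805928542474 208.8538849244764 [-0.02134233  0.62830771  0.72563652] [[-0.77, -0.64, -0.01], [-0.36, 0.45, -0.82], [0.53, -0.63, -0.57]]
t0 391.0422655637137 281.1773298436607 208.69634507360186 [ 0.51082031 -0.06462784  1.17961757] [[-0.03, -1.0, 0.01], [-1.0, 0.03, -0.06], [0.06, -0.01, -1.0]]
[ 0.26438973 -0.62058416  0.2257026 ] [ 1.79912022e+02 -8.97195258e-03 -1.56926271e+02] [ 0.67643056 -0.74678935  0.31451117] 0.08771682319031882
```

View pics/s0.png

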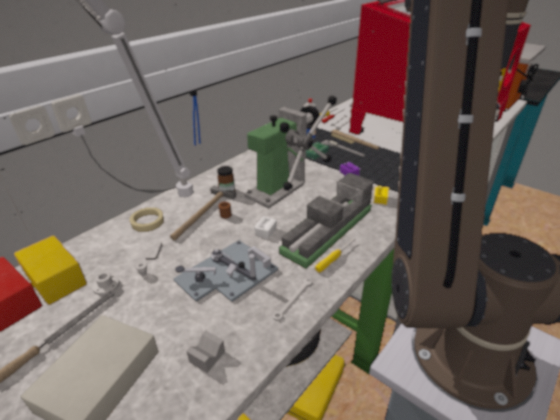

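View pics/t0.png

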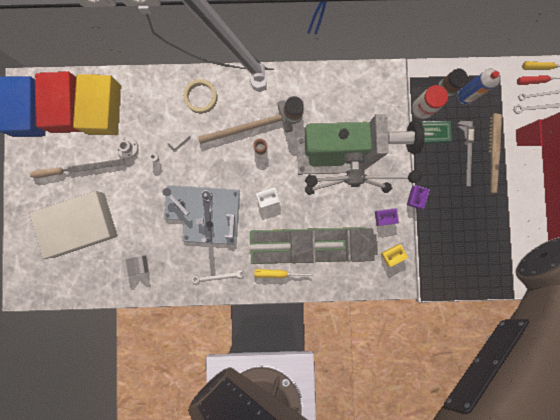

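The scene view shows the jig at about (225,270), a light block at (266,226) and a V-shaped grey block at (205,350). In the top view the jig is at (205,215), the light block at (267,198) and the V block at (138,270). The look-alikes are purple at (387,217) and (418,196), and yellow at (394,256). The light block at (267,198) fits: it is aluminium-coloured with two bores, to the right of the jig and behind the vice. I'll confirm it in an enlarged crop.

```bash
python3 - <<'E'
import cv2,numpy as np
t=cv2.imread('pics/t0.png')[175:295,155:295]; s=cv2.imread('pics/s0.png')[205:310,165:295]
a=cv2.resize(t,None,fx=5.6,fy=5,interpolation=cv2.INTER_CUBIC)
a=cv2.resize(t,(700,600),interpolation=cv2.INTER_CUBIC); b=cv2.resize(s,(743,600),interpolation=cv2.INTER_CUBIC)
cv2.imwrite('pics/ct.png',a);cv2.imwrite('pics/cs.png',b)
E
```

```text
(no output)
```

View pics/ct.png

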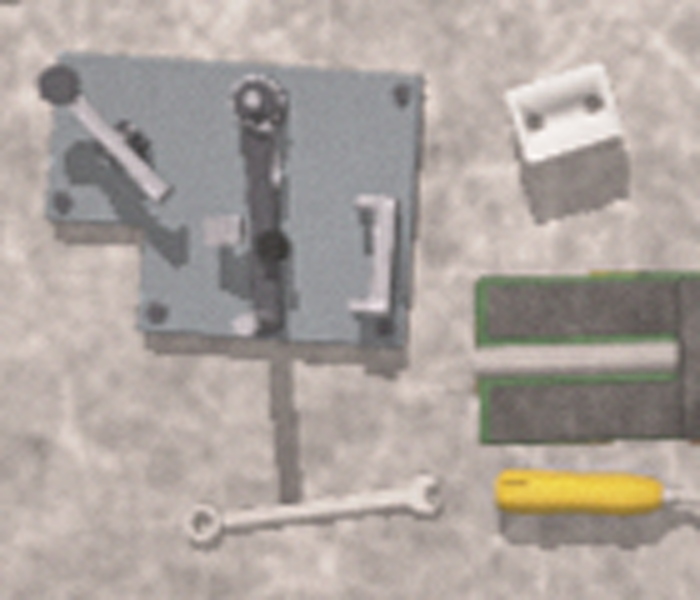

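View pics/cs.png

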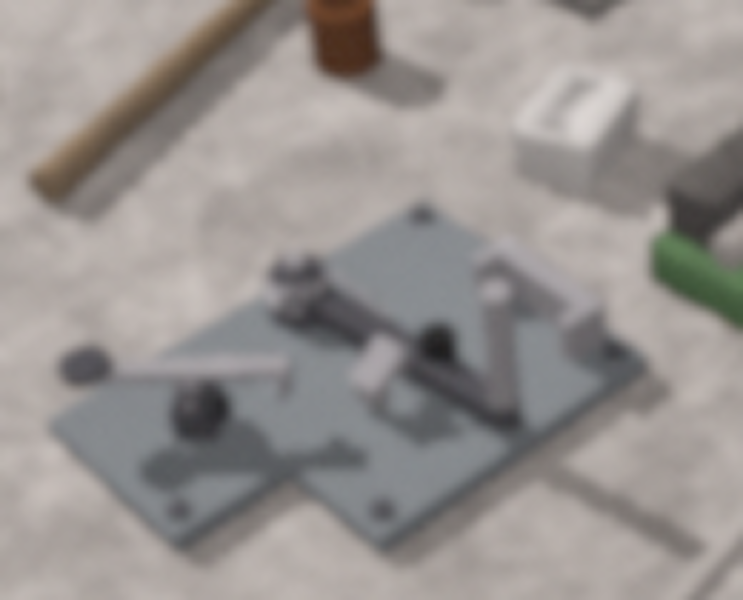

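The crop confirms it: the white block at crop (565,112) has two bores, lies right of the jig and behind the vice, and is neither purple nor yellow. In the top crop the pad is at (60,85), the hub at (258,100), the post top at (245,325), and the cup from (378,200) to (370,305). In the scene crop the post top is at (497,288) and the pad at (85,365).

```bash
cat > m.py <<'E'
from h import *
s=ld('s0');t=ld('t0')
T=lambda u,v:(155+(u+.5)/5-.5,175+(v+.5)/5-.5)
S=lambda u,v:(165+(u+.5)/5.7154-.5,205+(v+.5)/5.7143-.5)
for n,a,b in [('post',(245,325),(497,288)),('pad',(60,85),(85,362)),('hub',(258,98),(297,268)),('cupfar',(392,200),(490,240)),('cupnear',(387,303),(590,305)),
 ('bl NL',(528,163),(587,140)),('bl FL',(505,96),(518,120)),('bl FR',(602,66),(570,68)),('bl NR',(623,138),(635,90))]:
    X,e=tri(t,T(*a),s,S(*b)); print(n,X.round(4),'gap',round(e,4))
for n,p in dict(FR=(423,74),FL=(62,53),NR=(406,345),NL=(138,330),notch=(140,223),L2=(48,218)).items(): print(n,onz(t,*T(*p),.012).round(4))
for n,p in dict(FL=(505,96),FR=(602,66),NR=(623,138),NL=(528,163)).items(): print('blk',n,onz(t,*T(*p),.032).round(4))
for n,p in dict(pad=(60,85)).items(): print(n,onz(t,*T(*p),.053).round(4))
print('post .095',onz(t,*T(245,325),.095),'hub',onz(t,*T(258,100),.038),'cup',onz(t,*T(392,200),.036),onz(t,*T(387,303),.036),'sleeve',onz(t,260,146,.042))
E
python3 m.py
```

```text
post [0.4958 0.1398 0.0947] gap 0.0014
pad [0.6372 0.2531 0.0509] gap 0.0001
hub [0.6278 0.1415 0.0341] gap 0.0011
cupfar [0.5687 0.0671 0.0331] gap 0.0071
cupnear [0.5065 0.0699 0.0295] gap 0.0017
bl NL [ 0.5854 -0.0156  0.035 ] gap 0.0
bl FL [ 0.624  -0.0041  0.0361] gap 0.003
bl FR [ 0.6409 -0.0616  0.0282] gap 0.0033
bl NR [ 0.6001 -0.071   0.0272] gap 0.0022
FR [0.6422 0.0469 0.012 ]
FL [0.6607 0.2626 0.012 ]
NR [0.4806 0.0606 0.012 ]
NL [0.494  0.2194 0.012 ]
notch [0.5576 0.2173 0.012 ]
L2 [0.5621 0.272  0.012 ]
blk FL [ 0.6256 -0.0029  0.032 ]
blk FR [ 0.6418 -0.0605  0.032 ]
blk NR [ 0.5988 -0.0717  0.032 ]
blk NL [ 0.5857 -0.0155  0.032 ]
pad [0.6369 0.2524 0.053 ]
post .095 [0.4962996 0.1402223 0.095    ] hub [0.62659845 0.14122787 0.038     ] cup [0.56593904 0.06438066 0.036     ] [0.50593486 0.06855422 0.036     ] sleeve [ 0.76535722 -0.01984512  0.042     ]
```

```bash
cat >> h.py <<'E'
def plan(xyz,yaw,n,way=None):
    s=r.get_state(); p=np.array(s['tcp_pos']); R=Ro.from_euler('xyz',s['eef_rot'],degrees=True)
    G=Ro.from_euler('xyz',[180,0,yaw],degrees=True); w=(R.inv()*G).as_rotvec()
    step=(np.array(xyz)-p)/n
    for i in range(n):
        Ri=R*Ro.from_rotvec(w*i/n); print((Ri.inv().apply(step)/.15).round(3).tolist(),(w/n/.08).round(3).tolist())
E
python3 -c "
from h import *
plan([.49,.14,.20],175,15)"
```

```text
[-0.225, 0.272, 0.012] [0.001, -0.0, 0.408]
[-0.216, 0.279, 0.012] [0.001, -0.0, 0.408]
[-0.207, 0.286, 0.012] [0.001, -0.0, 0.408]
[-0.197, 0.292, 0.012] [0.001, -0.0, 0.408]
[-0.187, 0.299, 0.012] [0.001, -0.0, 0.408]
[-0.178, 0.305, 0.012] [0.001, -0.0, 0.408]
[-0.168, 0.31, 0.012] [0.001, -0.0, 0.408]
[-0.157, 0.316, 0.012] [0.001, -0.0, 0.408]
[-0.147, 0.321, 0.012] [0.001, -0.0, 0.408]
[-0.136, 0.325, 0.012] [0.001, -0.0, 0.408]
[-0.126, 0.329, 0.012] [0.001, -0.0, 0.408]
[-0.115, 0.333, 0.012] [0.001, -0.0, 0.408]
[-0.104, 0.337, 0.012] [0.001, -0.0, 0.408]
[-0.093, 0.34, 0.011] [0.001, -0.0, 0.408]
[-0.082, 0.343, 0.011] [0.001, -0.0, 0.408]
```

{"fn": "play_rows", "kwargs": {
  "rows": [
    {"slide": [-0.225,0.272,0.012],"delta_rot": [0,0,0.41],"fingers": 1},
    {"slide": [-0.216,0.279,0.012],"delta_rot": [0,0,0.41],"fingers": 1},
    {"slide": [-0.207,0.286,0.012],"delta_rot": [0,0,0.41],"fingers": 1},
    {"slide": [-0.197,0.292,0.012],"delta_rot": [0,0,0.41],"fingers": 1},
    {"slide": [-0.187,0.299,0.012],"delta_rot": [0,0,0.41],"fingers": 1},
    {"slide": [-0.178,0.305,0.012],"delta_rot": [0,0,0.41],"fingers": 1},
    {"slide": [-0.168,0.31,0.012],"delta_rot": [0,0,0.41],"fingers": 1},
    {"slide": [-0.157,0.316,0.012],"delta_rot": [0,0,0.41],"fingers": 1}
  ]
}}

```text
time_s: 1.1
tcp_pos: [0.3852, -0.2135, 0.2121]
eef_rot: [180.0, 0.0, -172.0]
contact_force: [1.6, -0.1, 1.2]
gripper_width: 0.0877
gripper_force: 0.0
```

{"fn": "play_rows", "kwargs": {
  "rows": [
    {"slide": [-0.147,0.321,0.012],"delta_rot": [0,0,0.41],"fingers": 1},
    {"slide": [-0.136,0.325,0.012],"delta_rot": [0,0,0.41],"fingers": 1},
    {"slide": [-0.126,0.329,0.012],"delta_rot": [0,0,0.41],"fingers": 1},
    {"slide": [-0.115,0.333,0.012],"delta_rot": [0,0,0.41],"fingers": 1},
    {"slide": [-0.104,0.337,0.012],"delta_rot": [0,0,0.41],"fingers": 1},
    {"slide": [-0.093,0.34,0.011],"delta_rot": [0,0,0.41],"fingers": 1},
    {"slide": [-0.082,0.343,0.011],"delta_rot": [0,0,0.41],"fingers": 1},
    {"slide": [0,0,0],"delta_rot": [0,0,0],"fingers": 1}
  ]
}}

```text
time_s: 2.1
tcp_pos: [0.4916, 0.1424, 0.199]
eef_rot: [-180.0, -0.0, 175.0]
contact_force: [-1.0, -0.7, -1.8]
gripper_width: 0.0879
gripper_force: 0.0
```

```bash
python3 - <<'E'
from h import *
c=cap('wrist','w1');print(r.get_state()['tcp_pos'],r.get_state()['eef_rot'],r.get_state()['contact_force'])
print(-c['R'].T@c['t'],c['R'].round(2).tolist(),c['fx'])
for n,p in dict(post=(.496,.140,.095),pad=(.637,.2525,.053),hub=(.6266,.141,.038),cup=(.566,.0644,.036),blk=(.613,-.038,.032)).items(): print(n,proj(c,p))
E
```

```text
[0.4908987  0.14079472 0.19903814] [-1.79942198e+02 -7.66004039e-02  1.75018695e+02] [-1.1032519  -0.40619626 -0.18981085]
[0.41861258 0.14865948 0.3581897 ] [[0.09, 1.0, -0.0], [0.96, -0.08, 0.27], [0.27, -0.03, -0.96]] 336.0410913509718
post (np.float64(277.27296494191734), np.float64(207.69984693909507))
pad (np.float64(397.13753231805117), np.float64(316.42924542896867))
hub (np.float64(289.2976236765992), np.float64(307.6846319709623))
cup (np.float64(211.75610373879164), np.float64(261.6096423700314))
blk (np.float64(126.67214347676361), np.float64(306.2187485399542))
```

View pics/w1.png

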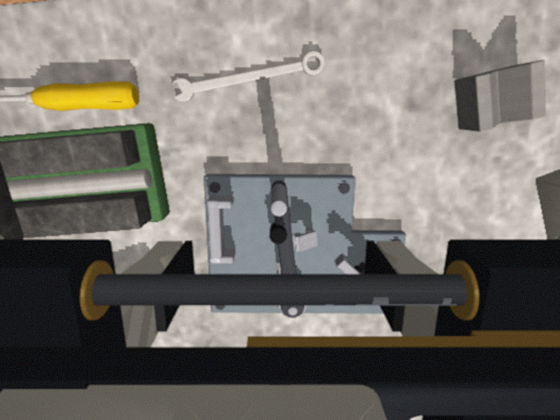

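The wrist view shows the post top at (279,209), where I predicted (277,208), and the hub top at (292,311). So the post is at about (0.4975, 0.141) and the pivot at about (0.628, 0.1445). I'll go down around the post.

```bash
python3 -c "
from h import *
plan([.4975,.1405,.048],182,7)"
```

```text
[-0.006, 0.0, 0.144] [-0.002, -0.002, -0.218]
[-0.006, 0.0, 0.144] [-0.002, -0.002, -0.218]
[-0.006, 0.0, 0.144] [-0.002, -0.002, -0.218]
[-0.006, 0.0, 0.144] [-0.002, -0.002, -0.218]
[-0.006, -0.0, 0.144] [-0.002, -0.002, -0.218]
[-0.006, -0.0, 0.144] [-0.002, -0.002, -0.218]
[-0.006, -0.0, 0.144] [-0.002, -0.002, -0.218]
```

{"fn": "play_rows", "kwargs": {
  "rows": [
    {"slide": [-0.006,0,0.144],"delta_rot": [0,0,-0.218],"fingers": 0.1},
    {"slide": [-0.006,0,0.144],"delta_rot": [0,0,-0.218],"fingers": 0.1},
    {"slide": [-0.006,0,0.144],"delta_rot": [0,0,-0.218],"fingers": 0.1},
    {"slide": [-0.006,0,0.144],"delta_rot": [0,0,-0.218],"fingers": 0.1},
    {"slide": [-0.006,0,0.144],"delta_rot": [0,0,-0.218],"fingers": 0.1},
    {"slide": [-0.006,0,0.144],"delta_rot": [0,0,-0.218],"fingers": 0.1},
    {"slide": [-0.006,0,0.144],"delta_rot": [0,0,-0.218],"fingers": 0.1}
  ]
}}

```text
time_s: 3.02
tcp_pos: [0.497, 0.1381, 0.0482]
eef_rot: [-180.0, -0.0, -178.1]
contact_force: [0.3, 0.1, 0.3]
gripper_width: 0.0484
gripper_force: 0.0
```

{"fn": "play_rows", "kwargs": {
  "rows": [
    {"slide": [0,0,0],"delta_rot": [0,0,0],"fingers": -0.59},
    {"slide": [0,0,0],"delta_rot": [0,0,0],"fingers": -0.59},
    {"slide": [0,0,0],"delta_rot": [0,0,0],"fingers": -0.59},
    {"slide": [0,0,0],"delta_rot": [0,0,0],"fingers": -0.59}
  ],
  "squeeze": 30
}}

```text
time_s: 3.52
tcp_pos: [0.4977, 0.1395, 0.0494]
eef_rot: [180.0, 0.1, -178.1]
contact_force: [0.9, -0.1, 0.0]
gripper_width: 0.0191
gripper_force: 0.0
```

{"fn": "play_rows", "kwargs": {
  "rows": [
    {"slide": [-0.0015,0.035,0],"delta_rot": [0,0,0.5],"fingers": -0.59},
    {"slide": [-0.0028,0.069,0],"delta_rot": [0,0,1],"fingers": -0.59},
    {"slide": [-0.0028,0.069,0],"delta_rot": [0,0,1],"fingers": -0.59},
    {"slide": [-0.0028,0.069,0],"delta_rot": [0,0,1],"fingers": -0.59},
    {"slide": [0,0,0],"delta_rot": [0,0,0],"fingers": -0.59},
    {"slide": [0,0,0],"delta_rot": [0,0,0],"fingers": -0.59}
  ]
}}

```text
time_s: 4.28
tcp_pos: [0.5009, 0.1744, 0.0489]
eef_rot: [-179.9, -0.0, 166.0]
contact_force: [-1.6, -6.2, 3.9]
gripper_width: 0.0179
gripper_force: 2.5
```

```bash
cat > c.py <<'E'
from h import *
piv=np.array([.628,.1445]);th=np.radians(-4.9)
F=[]
for i in range(1):
    s=r.get_state();F.append(s['contact_force'])
p=np.array(s['tcp_pos'][:2])-piv; psi=np.radians(s['eef_rot'][2]); ty=np.array([np.sin(psi),-np.cos(psi)]);tx=np.array([np.cos(psi),np.sin(psi)])
f=np.mean(F,0)
a=(np.pi-(np.arctan2(p[1],p[0])-th))%(2*np.pi); a=(a+np.pi)%(2*np.pi)-np.pi
print('rad',np.hypot(*p).round(4),'alpha',a.round(3),'toolalpha',((np.radians(175.1)-psi+np.pi)%(2*np.pi)-np.pi).round(3),'tang F',(f[:2]@ty).round(2),'radial F',(f[:2]@tx).round(2),s['gripper_width'])
E
python3 c.py
```

```text
rad 0.1306 alpha 0.146 toolalpha 0.159 tang F -6.42 radial F 0.07 0.01792524589394645
```

{"fn": "play_rows", "kwargs": {
  "rows": [
    {"slide": [-0.0028,0.069,0],"delta_rot": [0,0,1],"fingers": -0.59},
    {"slide": [-0.0028,0.069,0],"delta_rot": [0,0,1],"fingers": -0.59},
    {"slide": [-0.0028,0.069,0],"delta_rot": [0,0,1],"fingers": -0.59},
    {"slide": [-0.0028,0.069,0],"delta_rot": [0,0,1],"fingers": -0.59},
    {"slide": [0,0,0],"delta_rot": [0,0,0],"fingers": -0.59},
    {"slide": [0,0,0],"delta_rot": [0,0,0],"fingers": -0.59}
  ]
}}

```text
time_s: 5.03
tcp_pos: [0.5163, 0.2117, 0.0485]
eef_rot: [-179.8, -0.1, 147.6]
contact_force: [-4.0, -5.3, 4.8]
gripper_width: 0.0178
gripper_force: 3.2
```

```bash
python3 c.py
```

```text
rad 0.1303 alpha 0.456 toolalpha 0.48 tang F -6.64 radial F 0.52 0.017826394685424997
```

{"fn": "play_rows", "kwargs": {
  "rows": [
    {"slide": [-0.0028,0.069,0],"delta_rot": [0,0,1],"fingers": -0.59},
    {"slide": [0,0,0],"delta_rot": [0,0,0],"fingers": -0.59},
    {"slide": [0,0,0],"delta_rot": [0,0,0],"fingers": -0.59}
  ]
}}

```text
time_s: 5.4
tcp_pos: [0.522, 0.2201, 0.0485]
eef_rot: [-179.8, -0.1, 143.0]
contact_force: [-5.5, -5.0, 5.1]
gripper_width: 0.018
gripper_force: 3.3
```

```bash
python3 c.py; python3 -c "
from h import *
im=cap('scene','s1')['image']; cv2.imwrite('pics/s1c.png',cv2.resize(im[180:330,120:320],(800,600),interpolation=cv2.INTER_CUBIC))"
```

```text
rad 0.1302 alpha 0.534 toolalpha 0.56 tang F -7.35 radial F 1.4 0.017974985500693208
```

View pics/s1c.png

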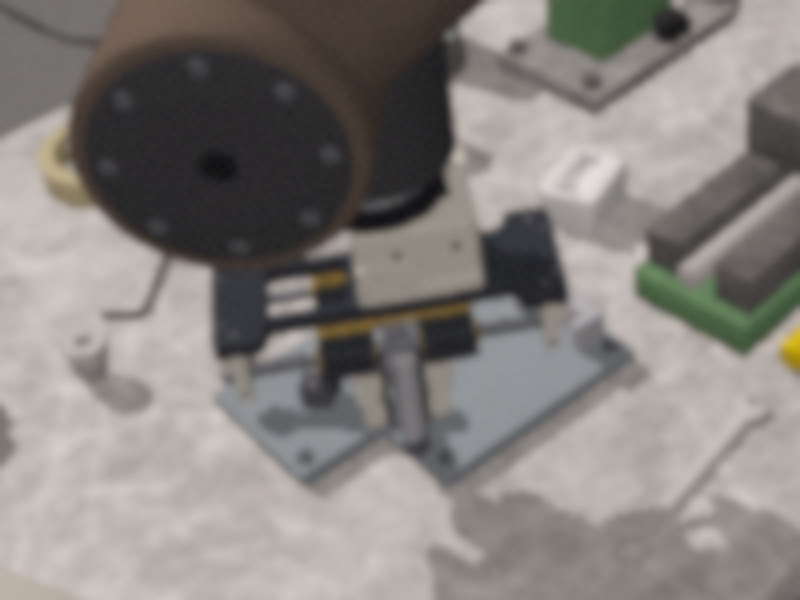

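The post is held between the fingers at crop (400,385). The gripper hides the pad, so I'll use the force reading in 4 mm steps.

{"fn": "play_rows", "kwargs": {
  "rows": [
    {"slide": [-0.0004,0.0267,0],"delta_rot": [0,0,0.385],"fingers": -0.59},
    {"slide": [0,0,0],"delta_rot": [0,0,0],"fingers": -0.59},
    {"slide": [0,0,0],"delta_rot": [0,0,0],"fingers": -0.59}
  ]
}}

```text
time_s: 5.82
tcp_pos: [0.5243, 0.2232, 0.0484]
eef_rot: [-179.8, -0.1, 141.2]
contact_force: [-6.1, -4.6, 6.3]
gripper_width: 0.0179
gripper_force: 3.4
```

```bash
python3 c.py
```

```text
rad 0.1302 alpha 0.564 toolalpha 0.591 tang F -7.46 radial F 1.9 0.017939438456694053
```

{"fn": "play_rows", "kwargs": {
  "rows": [
    {"slide": [-0.0004,0.0267,0],"delta_rot": [0,0,0.385],"fingers": -0.59},
    {"slide": [0,0,0],"delta_rot": [0,0,0],"fingers": -0.59},
    {"slide": [0,0,0],"delta_rot": [0,0,0],"fingers": -0.59}
  ]
}}

```text
time_s: 6.2
tcp_pos: [0.5267, 0.2263, 0.0484]
eef_rot: [-179.8, -0.1, 139.5]
contact_force: [-6.4, -4.0, 5.8]
gripper_width: 0.0177
gripper_force: 3.6
```

```bash
python3 c.py
```

```text
rad 0.1302 alpha 0.594 toolalpha 0.622 tang F -7.21 radial F 2.21 0.017705929439667013
```

{"fn": "play_rows", "kwargs": {
  "rows": [
    {"slide": [-0.0004,0.0267,0],"delta_rot": [0,0,0.385],"fingers": -0.59},
    {"slide": [0,0,0],"delta_rot": [0,0,0],"fingers": -0.59},
    {"slide": [0,0,0],"delta_rot": [0,0,0],"fingers": -0.59}
  ]
}}

```text
time_s: 6.58
tcp_pos: [0.5307, 0.2264, 0.0476]
eef_rot: [-179.8, -0.7, 138.0]
contact_force: [-9.0, -2.7, 2.5]
gripper_width: 0.0182
gripper_force: 3.9
```

```bash
python3 c.py
```

```text
rad 0.1272 alpha 0.614 toolalpha 0.648 tang F -8.05 radial F 4.86 0.018233780085526282
```

```bash
python3 c.py; python3 -c "
from h import *
s=r.get_state();print(np.round(s['joints'],2),np.round(s['moment'],2),np.round(s['contact_force'],2),np.round(s['qd'],2))"
```

```text
rad 0.1272 alpha 0.614 toolalpha 0.648 tang F -8.05 radial F 4.86 0.018233780085526282
[  42.08   21.83  -23.48   -0.88  -45.   -173.46] [-1.11  2.87  0.  ] [-9.   -2.73  2.51] [ 0.   -0.05 -0.07  0.11  0.01  0.05]
```

The last joint is at −173.5°, next to its limit, so my sign for the yaw was wrong. I'll turn the tool back about 6° and follow the rest of the arc at constant yaw. The arm holds the post on its circle anyway.

```bash
cat >> h.py <<'E'
piv=np.array([.628,.1445]);th=np.radians(-4.9)
def arc(a,rad=.1302,z=.048):
    q=rad*np.array([-np.cos(a),np.sin(a)]); c,s=np.cos(th),np.sin(th)
    return [*(piv+[c*q[0]-s*q[1],s*q[0]+c*q[1]]),z]
E
python3 -c "
from h import *
print(arc(.61));plan(arc(.61),144.5,2)"
```

```text
[np.float64(0.5280428727560575), np.float64(0.22793028654594377), 0.048]
[0.01, -0.002, -0.001] [-0.023, -0.073, -0.709]
[0.01, -0.001, -0.001] [-0.023, -0.073, -0.709]
```

{"fn": "play_rows", "kwargs": {
  "rows": [
    {"slide": [0.01,-0.002,0],"delta_rot": [-0.02,-0.07,-0.7],"fingers": -0.59},
    {"slide": [0.01,-0.001,0],"delta_rot": [-0.02,-0.07,-0.7],"fingers": -0.59},
    {"slide": [0,0,0],"delta_rot": [0,0,0],"fingers": -0.59},
    {"slide": [0,0,0],"delta_rot": [0,0,0],"fingers": -0.59}
  ]
}}

```text
time_s: 7.08
tcp_pos: [0.5294, 0.2275, 0.0478]
eef_rot: [180.0, 0.1, 144.4]
contact_force: [-0.7, -7.9, -0.5]
gripper_width: 0.0182
gripper_force: 3.4
```

```bash
python3 c.py; python3 -c "
from h import *
s=r.get_state();print(np.round(s['joints'],2))"
```

```text
rad 0.1289 alpha 0.614 toolalpha 0.535 tang F -6.84 radial F -4.09 0.018222633972002047
[ 4.2750e+01  2.1470e+01 -2.4450e+01  1.0000e-01 -4.4050e+01 -1.6838e+02]
```

```bash
python3 -c "
from h import *
R=Ro.from_euler('xyz',[180,0,144.4],degrees=True)
for a in np.arange(.614,.95,.03): print(round(a+.03,3),(R.inv().apply(np.array(arc(a+.03))-arc(a))/.15).round(4))"
```

```text
0.644 [-0.0024  0.0259  0.    ]
0.674 [-0.0032  0.0258  0.    ]
0.704 [-0.004   0.0257  0.    ]
0.734 [-0.0047  0.0256  0.    ]
0.764 [-0.0055  0.0254  0.    ]
0.794 [-0.0063  0.0253  0.    ]
0.824 [-0.007   0.0251  0.    ]
0.854 [-0.0078  0.0249  0.    ]
0.884 [-0.0085  0.0246  0.    ]
0.914 [-0.0093  0.0243  0.    ]
0.944 [-0.01    0.0241  0.    ]
0.974 [-0.0107  0.0237  0.    ]
```

{"fn": "play_rows", "kwargs": {
  "rows": [
    {"slide": [0.001,0.0262,0],"delta_rot": [0,0,0],"fingers": -0.59},
    {"slide": [0,0,0],"delta_rot": [0,0,0],"fingers": -0.59},
    {"slide": [0,0,0],"delta_rot": [0,0,0],"fingers": -0.59}
  ]
}}

```text
time_s: 7.45
tcp_pos: [0.5316, 0.2304, 0.0478]
eef_rot: [-180.0, 0.1, 144.4]
contact_force: [-0.7, -9.4, -0.2]
gripper_width: 0.0181
gripper_force: 3.9
```

```bash
python3 c.py
```

```text
rad 0.1291 alpha 0.642 toolalpha 0.535 tang F -8.06 radial F -4.95 0.018103783689553486
```

```bash
cat >> c.py <<'E'
b=a-th; tt=np.array([np.sin(b),np.cos(b)]);ro=np.array([-np.cos(b),np.sin(b)])
print('ARM tangent F',(f[:2]@tt).round(2),'radial',(f[:2]@ro).round(2))
E
python3 c.py
```

```text
rad 0.1291 alpha 0.642 toolalpha 0.535 tang F -8.06 radial F -4.95 0.018103783689553486
ARM tangent F -7.49 radial -5.78
```

{"fn": "play_rows", "kwargs": {
  "rows": [
    {"slide": [-0.008,0.0258,0],"delta_rot": [0,0,0],"fingers": -0.59},
    {"slide": [0,0,0],"delta_rot": [0,0,0],"fingers": -0.59},
    {"slide": [0,0,0],"delta_rot": [0,0,0],"fingers": -0.59}
  ]
}}

```text
time_s: 7.82
tcp_pos: [0.5331, 0.2323, 0.0477]
eef_rot: [-179.8, -0.0, 144.4]
contact_force: [-8.1, -8.5, 5.6]
gripper_width: 0.0179
gripper_force: 5.8
```

```bash
python3 c.py
```

```text
rad 0.1292 alpha 0.661 toolalpha 0.536 tang F -11.6 radial F 1.64 0.017915421267348765
ARM tangent F -11.71 radial 0.18
```

Pull jumped to 11.7 N. I'll ease back 5 mm to see whether the arm is caught.

{"fn": "play_rows", "kwargs": {
  "rows": [
    {"slide": [0.003,-0.034,0],"delta_rot": [0,0,0],"fingers": -0.59},
    {"slide": [0,0,0],"delta_rot": [0,0,0],"fingers": -0.59},
    {"slide": [0,0,0],"delta_rot": [0,0,0],"fingers": -0.59}
  ]
}}

```text
time_s: 8.2
tcp_pos: [0.5309, 0.2293, 0.0478]
eef_rot: [-180.0, 0.0, 144.4]
contact_force: [-3.6, -5.6, 2.3]
gripper_width: 0.0178
gripper_force: 3.7
```

```bash
python3 c.py
```

```text
rad 0.129 alpha 0.633 toolalpha 0.535 tang F -6.62 radial F -0.3 0.017787171871277596
ARM tangent F -6.56 radial -0.94
```

{"fn": "play_rows", "kwargs": {
  "rows": [
    {"slide": [-0.003,0.034,0],"delta_rot": [0,0,0],"fingers": -0.59},
    {"slide": [-0.0005,0.015,0],"delta_rot": [0,0,0],"fingers": -0.59},
    {"slide": [0,0,0],"delta_rot": [0,0,0],"fingers": -0.59},
    {"slide": [0,0,0],"delta_rot": [0,0,0],"fingers": -0.59}
  ]
}}

```text
time_s: 8.7
tcp_pos: [0.534, 0.2333, 0.0476]
eef_rot: [-179.8, -0.0, 144.4]
contact_force: [-9.5, -10.9, 7.0]
gripper_width: 0.0179
gripper_force: 6.9
```

```bash
python3 c.py
```

```text
rad 0.1293 alpha 0.672 toolalpha 0.536 tang F -14.37 radial F 1.37 0.017925952462843772
ARM tangent F -14.42 radial -0.59
```

{"fn": "play_rows", "kwargs": {
  "rows": [
    {"slide": [0.003,-0.034,0],"delta_rot": [0,0,0],"fingers": -0.59},
    {"slide": [0.003,-0.034,0],"delta_rot": [0,0,0],"fingers": -0.59},
    {"slide": [0,0,0],"delta_rot": [0,0,0],"fingers": -0.59},
    {"slide": [0,0,0],"delta_rot": [0,0,0],"fingers": -0.59}
  ]
}}

```text
time_s: 9.2
tcp_pos: [0.5305, 0.229, 0.0483]
eef_rot: [179.8, 0.1, 144.4]
contact_force: [-3.6, -4.4, 0.3]
gripper_width: 0.0179
gripper_force: 2.6
```

```bash
python3 c.py
```

```text
rad 0.129 alpha 0.629 toolalpha 0.536 tang F -5.62 radial F 0.37 0.017898397356720778
ARM tangent F -5.63 radial -0.15
```

{"fn": "play_rows", "kwargs": {
  "rows": [
    {"slide": [0.002,-0.026,0],"delta_rot": [0,0,0],"fingers": -0.59},
    {"slide": [0,0,0],"delta_rot": [0,0,0],"fingers": -0.59},
    {"slide": [0,0,0],"delta_rot": [0,0,0],"fingers": -0.59}
  ]
}}

```text
time_s: 9.57
tcp_pos: [0.5293, 0.2274, 0.049]
eef_rot: [179.6, 0.2, 144.4]
contact_force: [0.7, 0.6, 0.8]
gripper_width: 0.0177
gripper_force: 0.0
```

```bash
python3 c.py
```

```text
rad 0.1289 alpha 0.613 toolalpha 0.536 tang F 0.9 radial F -0.17 0.017654715456165263
ARM tangent F 0.92 radial -0.1
```

{"fn": "play_rows", "kwargs": {
  "rows": [
    {"slide": [0.001,-0.012,0],"delta_rot": [0,0,0],"fingers": -0.59},
    {"slide": [0,0,0],"delta_rot": [0,0,0],"fingers": -0.59},
    {"slide": [0,0,0],"delta_rot": [0,0,0],"fingers": -0.59}
  ]
}}

```text
time_s: 9.95
tcp_pos: [0.5275, 0.2254, 0.0486]
eef_rot: [179.7, 0.1, 144.4]
contact_force: [-0.6, -0.4, 0.1]
gripper_width: 0.018
gripper_force: 0.0
```

```bash
python3 c.py
```

```text
rad 0.129 alpha 0.592 toolalpha 0.536 tang F -0.71 radial F 0.28 0.017957376838184488
ARM tangent F -0.73 radial 0.24
```

Caught: the pull is zero while the tool eases back. Open and lift away.

{"fn": "play_rows", "kwargs": {
  "rows": [
    {"slide": [0,0,0],"delta_rot": [0,0,0],"fingers": 0},
    {"slide": [0,0,0],"delta_rot": [0,0,0],"fingers": 0},
    {"slide": [0,0,0],"delta_rot": [0,0,0],"fingers": 0},
    {"slide": [0,0,-0.15],"delta_rot": [0,0,0],"fingers": 0},
    {"slide": [0,0,-0.25],"delta_rot": [0,0,0],"fingers": 0},
    {"slide": [0,0,-0.3],"delta_rot": [0,0,0],"fingers": 0},
    {"slide": [0,0,-0.3],"delta_rot": [0,0,0],"fingers": 0.7},
    {"slide": [0,0,0],"delta_rot": [0,0,0],"fingers": 0.7}
  ]
}}

```text
time_s: 10.95
tcp_pos: [0.5286, 0.2262, 0.2028]
eef_rot: [179.3, 0.3, 144.4]
contact_force: [-0.1, 1.0, -1.3]
gripper_width: 0.0583
gripper_force: 0.0
```

```bash
python3 -c "
from h import *
plan([.613,-.038,.20],-73.5,32)
s=r.get_state();print(s['joints'])"
```

```text
[-0.046, -0.035, 0.0] [-0.0, 0.006, -0.969]
[-0.044, -0.038, 0.0] [-0.0, 0.006, -0.969]
[-0.04, -0.041, 0.0] [-0.0, 0.006, -0.969]
[-0.037, -0.044, 0.0] [-0.0, 0.006, -0.969]
[-0.034, -0.047, 0.0] [-0.0, 0.006, -0.969]
[-0.03, -0.049, 0.0] [-0.0, 0.006, -0.969]
[-0.026, -0.052, 0.0] [-0.0, 0.006, -0.969]
[-0.022, -0.053, 0.0] [-0.0, 0.006, -0.969]
[-0.018, -0.055, 0.0] [-0.0, 0.006, -0.969]
[-0.013, -0.056, 0.0] [-0.0, 0.006, -0.969]
[-0.009, -0.057, 0.0] [-0.0, 0.006, -0.969]
[-0.004, -0.058, 0.0] [-0.0, 0.006, -0.969]
[-0.0, -0.058, 0.0] [-0.0, 0.006, -0.969]
[0.004, -0.058, 0.0] [-0.0, 0.006, -0.969]
[0.009, -0.057, 0.0] [-0.0, 0.006, -0.969]
[0.013, -0.056, 0.0] [-0.0, 0.006, -0.969]
[0.018, -0.055, 0.0] [-0.0, 0.006, -0.969]
[0.022, -0.053, 0.0] [-0.0, 0.006, -0.969]
[0.026, -0.052, 0.0] [-0.0, 0.006, -0.969]
[0.03, -0.049, 0.0] [-0.0, 0.006, -0.969]
[0.034, -0.047, 0.0] [-0.0, 0.006, -0.969]
[0.037, -0.044, 0.0] [-0.0, 0.006, -0.969]
[0.04, -0.041, 0.0] [-0.0, 0.006, -0.969]
[0.043, -0.038, 0.0] [-0.0, 0.006, -0.969]
[0.046, -0.035, 0.0] [-0.0, 0.006, -0.969]
[0.049, -0.031, 0.0] [-0.0, 0.006, -0.969]
[0.051, -0.027, 0.0] [-0.0, 0.006, -0.969]
[0.053, -0.023, 0.0] [-0.0, 0.006, -0.969]
[0.055, -0.019, 0.0] [-0.0, 0.006, -0.969]
[0.056, -0.014, 0.0] [-0.0, 0.006, -0.969]
[0.057, -0.01, 0.001] [-0.0, 0.006, -0.969]
[0.057, -0.006, 0.001] [-0.0, 0.006, -0.969]
[ 4.27362805e+01  1.17258187e+01 -1.48593588e+01  1.42594509e-01
 -6.27021784e+01 -1.68406296e+02]
```

{"fn": "play_rows", "kwargs": {
  "rows": [
    {"slide": [-0.046,-0.035,0],"delta_rot": [0,0.006,-0.97],"fingers": 0.7},
    {"slide": [-0.044,-0.038,0],"delta_rot": [0,0.006,-0.97],"fingers": 0.7},
    {"slide": [-0.04,-0.041,0],"delta_rot": [0,0.006,-0.97],"fingers": 0.7},
    {"slide": [-0.037,-0.044,0],"delta_rot": [0,0.006,-0.97],"fingers": 0.7},
    {"slide": [-0.034,-0.047,0],"delta_rot": [0,0.006,-0.97],"fingers": 0.7},
    {"slide": [-0.03,-0.049,0],"delta_rot": [0,0.006,-0.97],"fingers": 0.7},
    {"slide": [-0.026,-0.052,0],"delta_rot": [0,0.006,-0.97],"fingers": 0.7},
    {"slide": [-0.022,-0.053,0],"delta_rot": [0,0.006,-0.97],"fingers": 0.7}
  ]
}}

```text
time_s: 11.95
tcp_pos: [0.5476, 0.1586, 0.1975]
eef_rot: [179.8, -0.0, -179.9]
contact_force: [-0.5, -0.2, -0.5]
gripper_width: 0.0741
gripper_force: 0.0
```

{"fn": "play_rows", "kwargs": {
  "rows": [
    {"slide": [-0.018,-0.055,0],"delta_rot": [0,0.006,-0.97],"fingers": 0.7},
    {"slide": [-0.013,-0.056,0],"delta_rot": [0,0.006,-0.97],"fingers": 0.7},
    {"slide": [-0.009,-0.057,0],"delta_rot": [0,0.006,-0.97],"fingers": 0.7},
    {"slide": [-0.004,-0.058,0],"delta_rot": [0,0.006,-0.97],"fingers": 0.7},
    {"slide": [0,-0.058,0],"delta_rot": [0,0.006,-0.97],"fingers": 0.7},
    {"slide": [0.004,-0.058,0],"delta_rot": [0,0.006,-0.97],"fingers": 0.7},
    {"slide": [0.009,-0.057,0],"delta_rot": [0,0.006,-0.97],"fingers": 0.7},
    {"slide": [0.013,-0.056,0],"delta_rot": [0,0.006,-0.97],"fingers": 0.7}
  ]
}}

```text
time_s: 12.95
tcp_pos: [0.5687, 0.0925, 0.1972]
eef_rot: [179.8, -0.1, -144.4]
contact_force: [-1.4, 0.1, 0.3]
gripper_width: 0.0746
gripper_force: 0.0
```

{"fn": "play_rows", "kwargs": {
  "rows": [
    {"slide": [0.018,-0.055,0],"delta_rot": [0,0.006,-0.97],"fingers": 0.7},
    {"slide": [0.022,-0.053,0],"delta_rot": [0,0.006,-0.97],"fingers": 0.7},
    {"slide": [0.026,-0.052,0],"delta_rot": [0,0.006,-0.97],"fingers": 0.7},
    {"slide": [0.03,-0.049,0],"delta_rot": [0,0.006,-0.97],"fingers": 0.7},
    {"slide": [0.034,-0.047,0],"delta_rot": [0,0.006,-0.97],"fingers": 0.7},
    {"slide": [0.037,-0.044,0],"delta_rot": [0,0.006,-0.97],"fingers": 0.7},
    {"slide": [0.04,-0.041,0],"delta_rot": [0,0.006,-0.97],"fingers": 0.7},
    {"slide": [0.043,-0.038,0],"delta_rot": [0,0.006,-0.97],"fingers": 0.7}
  ]
}}

```text
time_s: 13.95
tcp_pos: [0.5897, 0.0267, 0.197]
eef_rot: [179.7, -0.2, -108.8]
contact_force: [0.5, 0.1, 0.2]
gripper_width: 0.0746
gripper_force: 0.0
```

{"fn": "play_rows", "kwargs": {
  "rows": [
    {"slide": [0.046,-0.035,0],"delta_rot": [0,0.006,-0.97],"fingers": 0.7},
    {"slide": [0.049,-0.031,0],"delta_rot": [0,0.006,-0.97],"fingers": 0.7},
    {"slide": [0.051,-0.027,0],"delta_rot": [0,0.006,-0.97],"fingers": 0.7},
    {"slide": [0.053,-0.023,0],"delta_rot": [0,0.006,-0.97],"fingers": 0.7},
    {"slide": [0.055,-0.019,0],"delta_rot": [0,0.006,-0.97],"fingers": 0.7},
    {"slide": [0.056,-0.014,0],"delta_rot": [0,0.006,-0.97],"fingers": 0.7},
    {"slide": [0.057,-0.01,0],"delta_rot": [0,0.006,-0.97],"fingers": 0.7},
    {"slide": [0.057,-0.006,0],"delta_rot": [0,0.006,-0.97],"fingers": 0.7}
  ]
}}

```text
time_s: 14.95
tcp_pos: [0.611, -0.0393, 0.197]
eef_rot: [179.6, -0.1, -73.2]
contact_force: [-0.3, 0.8, -0.3]
gripper_width: 0.0744
gripper_force: 0.0
```

```bash
python3 - <<'E'
from h import *
s=r.get_state();print(s['tcp_pos'],s['eef_rot'],np.round(s['joints'],1))
c=cap('wrist','w2');cap('top','t2');cap('scene','s2')
for n in('FL','FR','NR','NL'):
    p=dict(FL=(.6256,-.0029),FR=(.6418,-.0605),NR=(.5988,-.0717),NL=(.5857,-.0155))[n]; print(n,np.round(proj(c,[*p,.032]),1))
t=cv2.imread('pics/t2.png')[175:255,155:255];s=cv2.imread('pics/s2.png')[205:305,165:285]
im=np.zeros((600,800,3),np.uint8);im[:320,:400]=cv2.resize(t,(400,320),interpolation=2);im[:333,400:]=cv2.resize(s,(400,333),interpolation=2)
w=c['image'];im[333:,:]=cv2.resize(w[150:337,:],(800,267));cv2.imwrite('pics/mix.png',im)
E
```

```text
[ 0.61095665 -0.03927218  0.19700942] [ 1.79577302e+02 -1.35994355e-01 -7.32164872e+01] [ 14.7  16.1  -9.8   0.2 -64.5   2. ]
FL [253.9 216.4]
FR [253.7 157.2]
NR [299.7 158.9]
NL [295.2 215.7]
```

View pics/mix.png

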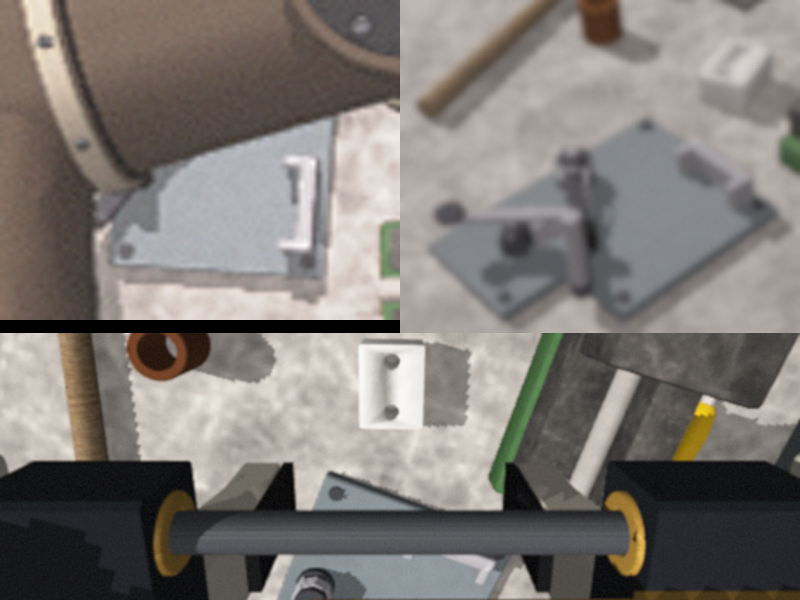

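The top-left and right panels confirm the arm is cocked, with the post at (575,245) in the mixed picture. In the wrist view the block's corners at u 252–297, v 156–217 match the prediction (254–298, 157–216), and its edges line up with the tool.

```bash
python3 - <<'E'
from h import *
w,t,s=ld('w2'),ld('t0'),ld('s0')
# block height check: wrist corners vs top corners
T=lambda u,v:(155+(u+.5)/5-.5,175+(v+.5)/5-.5)
W=lambda u,v:(u*.7,150+(v-333)/1.428)
for n,a,b in [('FL',(360,427),(505,96)),('NL',(424,428),(528,163)),('FR',(360,342),(602,66)),('NR',(425,344),(623,138))]:
    X,e=tri(w,W(*a),t,T(*b));print(n,X.round(4),round(e,4))
plan([.613,-.0378,.010],-73.4,7)
# jig/cup from wrist later; cup from t2
T2=lambda u,v:(155+u/4,175+v/4)
t=ld('t2')
for n,p,z in [('cup outer far',(318,155),.036),('cup outer near',(312,253),.036),('inner far',(301,165),.036),('inner near',(295,243),.036),('plateFR',(337,118),.012),('plateNR',(325,280),.012)]: print(n,onz(t,*T2(*p),z).round(4))
E
```

```text
FL [ 0.6267 -0.0024  0.0292] 0.0019
NL [ 0.585  -0.016   0.0363] 0.0011
FR [ 0.6432 -0.0601  0.0244] 0.0014
NR [ 0.5999 -0.0714  0.0216] 0.0009
[-0.001, -0.004, 0.178] [0.013, -0.004, -0.002]
[-0.001, -0.003, 0.178] [0.013, -0.004, -0.002]
[-0.001, -0.003, 0.178] [0.013, -0.004, -0.002]
[-0.001, -0.003, 0.178] [0.013, -0.004, -0.002]
[-0.001, -0.003, 0.178] [0.013, -0.004, -0.002]
[-0.001, -0.003, 0.178] [0.013, -0.004, -0.002]
[-0.001, -0.002, 0.178] [0.013, -0.004, -0.002]
cup outer far [0.5683 0.0599 0.036 ]
cup outer near [0.497  0.0658 0.036 ]
inner far [0.5613 0.0725 0.036 ]
inner near [0.5046 0.078  0.036 ]
plateFR [0.5968 0.0478 0.012 ]
plateNR [0.4764 0.0593 0.012 ]
```

{"fn": "play_rows", "kwargs": {
  "rows": [
    {"slide": [-0.001,-0.003,0.178],"delta_rot": [0.013,-0.004,0],"fingers": 0.45},
    {"slide": [-0.001,-0.003,0.178],"delta_rot": [0.013,-0.004,0],"fingers": 0.45},
    {"slide": [-0.001,-0.003,0.178],"delta_rot": [0.013,-0.004,0],"fingers": 0.45},
    {"slide": [-0.001,-0.003,0.178],"delta_rot": [0.013,-0.004,0],"fingers": 0.45},
    {"slide": [-0.001,-0.003,0.178],"delta_rot": [0.013,-0.004,0],"fingers": 0.45},
    {"slide": [-0.001,-0.003,0.178],"delta_rot": [0.013,-0.004,0],"fingers": 0.45},
    {"slide": [-0.001,-0.002,0.1],"delta_rot": [0.013,-0.004,0],"fingers": 0.45},
    {"slide": [0,0,0.07],"delta_rot": [0,0,0],"fingers": 0.45}
  ]
}}

```text
time_s: 16.1
tcp_pos: [0.6134, -0.0374, 0.0117]
eef_rot: [-180.0, -0.0, -73.4]
contact_force: [-0.9, -0.2, 0.9]
gripper_width: 0.0634
gripper_force: 0.0
```

{"fn": "play_rows", "kwargs": {
  "rows": [
    {"slide": [0,0,0],"delta_rot": [0,0,0],"fingers": -0.2},
    {"slide": [0,0,0],"delta_rot": [0,0,0],"fingers": -0.2},
    {"slide": [0,0,0],"delta_rot": [0,0,0],"fingers": -0.2},
    {"slide": [0,0,0],"delta_rot": [0,0,0],"fingers": -0.2},
    {"slide": [0,0,0],"delta_rot": [0,0,0],"fingers": -0.2}
  ],
  "squeeze": 25
}}

```text
time_s: 16.73
tcp_pos: [0.6142, -0.0374, 0.0132]
eef_rot: [-179.8, -0.0, -73.3]
contact_force: [-0.1, 0.4, 6.3]
gripper_width: 0.045
gripper_force: 25.0
```

{"fn": "play_rows", "kwargs": {
  "rows": [
    {"slide": [0,0,-0.1],"delta_rot": [0,0,0],"fingers": -0.2},
    {"slide": [0,0,-0.25],"delta_rot": [0,0,0],"fingers": -0.2},
    {"slide": [0,0,-0.3],"delta_rot": [0,0,0],"fingers": -0.2},
    {"slide": [0,0,-0.2],"delta_rot": [0,0,0],"fingers": -0.2},
    {"slide": [0,0,0],"delta_rot": [0,0,0],"fingers": -0.2}
  ]
}}

```text
time_s: 17.35
tcp_pos: [0.6145, -0.0374, 0.1431]
eef_rot: [-179.7, -0.1, -73.3]
contact_force: [-0.5, -1.1, -3.3]
gripper_width: 0.0448
gripper_force: 25.0
```

```bash
python3 - <<'E'
from h import *
t=ld('t0');w=ld('w1')
g=cv2.cvtColor(t['image'],cv2.COLOR_BGR2GRAY);g2=cv2.cvtColor(w['image'],cv2.COLOR_BGR2GRAY)
print('top rows 210..242, cols 222..238')
for v in range(210,242): print(v,g[v,222:238])
print('wrist cols 200..236')
for v in range(196,272,2): print(v,g2[v,202:238])
E
```

```text
top rows 210..242, cols 222..238
210 [151 153 158 154 152 153 150 150 151 150 150 147 151 152 153 131]
211 [154 156 152 155 151 153 154 151 155 150 152 148 154 153 154 136]
212 [155 154 150 152 151 151 155 154 151 149 151 151 155 153 155 133]
213 [153 153 153 151 152 156 155 154 150 156 151 152 151 159 151 130]
214 [156 158 153 153 174 199 198 194 184 187 173 165 146 154 150 124]
215 [154 155 152 158 174 194 194 190 186 195 213 201 124 145 154 129]
216 [156 156 157 147 136 139 140 157 174 195 203 190 114 142 150 123]
217 [156 155 155 156 137 108 109 130 165 191 195 170 110 140 144 122]
218 [155 153 155 162 141 107 107 130 172 188 192 166  95 127 150 116]
219 [157 156 154 156 144 108 100 126 172 189 194 167  92 127 147 113]
220 [156 150 152 155 151 137 111 146 193 190 187 161  91 129 148 113]
221 [157 157 156 156 159 139 107 151 205 193 190 159  96 129 145 112]
222 [156 155 155 157 158 140 106 140 191 190 190 161  95 125 140 107]
223 [158 151 152 154 155 139 107 141 190 191 189 156  99 128 139 125]
224 [154 156 153 153 156 140 101 134 188 190 185 144  98 124 139 137]
225 [152 152 151 
[... 6230 characters left out ...]
91 193 196 201 200 198
 189 188 181 180 180 181 179 180 184 185 185 177 155 138 141 139 143 140]
264 [173 171 168 168 170 165 143 122 134 142 146 147 148 146 143 142 141 148
 143 140 138 140 139 143 141 141 142 142 144 142 144 137 144 142 141 144]
266 [174 172 168 172 171 168 145 115 128 140 140 143 140 144 139 139 140 142
 138 141 138 144 143 141 137 141 142 142 142 144 146 141 144 146 144 142]
268 [163 165 158 162 166 171 141 117 126 139 142 142 143 140 138 141 141 140
 141 142 142 139 142 144 142 141 145 143 143 143 143 144 144 146 141 145]
270 [152 152 150 157 157 156 141 114 130 144 142 143 143 145 142 138 141 142
 143 142 140 140 143 142 143 137 143 143 145 142 143 145 142 141 145 145]
```

```bash
python3 - <<'E'
from h import *
t=ld('t0');w=ld('w1')
c,s=np.cos(th),np.sin(th); ex=np.array([c,s]);ey=np.array([-s,c]); o=np.array([.5707,.1616])
def J(X): d=X[:2]-o; return np.round([d@ex,d@ey],4)
L=[('foot inner wr',w,219.6,232,.012),('top inner top',t,229.3,228,.036),('outer top wr',w,209,232,.036),('outer top t',t,232.5,228,.036),
('far inner foot wr',w,224,257.0,.012),('near inner top wr',w,225,208.3,.036),('far inner top t',t,227.5,215.8,.036),('near inner top/foot t',t,227,234.5,.036),
('near tip wr',w,230.5,205,.036),('far tip wr',w,232.3,260,.036),('plate NR wr',w,205,176,.012)]
for n,k,u,v,z in L:
    X=onz(k,u,v,z);print(n,X.round(4),'jig',J(X))
print('piv jig',J(piv))
# height of end wall top inner: far/near wall inner points
E
```

```text
foot inner wr [0.5425 0.0718 0.012 ] jig [-0.0204 -0.0919]
top inner top [0.5271 0.076  0.036 ] jig [-0.0361 -0.089 ]
outer top wr [0.533  0.0663 0.036 ] jig [-0.0294 -0.0982]
outer top t [0.5269 0.0667 0.036 ] jig [-0.0356 -0.0983]
far inner foot wr [0.5726 0.0726 0.012 ] jig [ 0.0095 -0.0885]
near inner top wr [0.5094 0.0859 0.036 ] jig [-0.0546 -0.0807]
far inner top t [0.5629 0.0805 0.036 ] jig [-0.0009 -0.0815]
near inner top/foot t [0.5084 0.0831 0.036 ] jig [-0.0554 -0.0836]
near tip wr [0.5065 0.0918 0.036 ] jig [-0.058 -0.075]
far tip wr [0.5661 0.0861 0.036 ] jig [ 0.0018 -0.0756]
plate NR wr [0.4793 0.065  0.012 ] jig [-0.0828 -0.104 ]
piv jig [ 0.0586 -0.0121]
```

```bash
python3 -c "
from h import *
plan([.5382,.1099,.10],-94.9,7)"
```

```text
[-0.155, 0.03, 0.041] [-0.011, 0.0, 0.672]
[-0.153, 0.038, 0.041] [-0.011, 0.0, 0.672]
[-0.151, 0.046, 0.041] [-0.011, 0.0, 0.672]
[-0.149, 0.054, 0.041] [-0.011, 0.0, 0.672]
[-0.145, 0.062, 0.041] [-0.011, 0.0, 0.672]
[-0.142, 0.07, 0.041] [-0.011, 0.0, 0.672]
[-0.138, 0.077, 0.041] [-0.011, 0.0, 0.672]
```

{"fn": "play_rows", "kwargs": {
  "rows": [
    {"slide": [-0.155,0.03,0.041],"delta_rot": [-0.011,0,0.672],"fingers": -0.2},
    {"slide": [-0.153,0.038,0.041],"delta_rot": [-0.011,0,0.672],"fingers": -0.2},
    {"slide": [-0.151,0.046,0.041],"delta_rot": [-0.011,0,0.672],"fingers": -0.2},
    {"slide": [-0.149,0.054,0.041],"delta_rot": [-0.011,0,0.672],"fingers": -0.2},
    {"slide": [-0.145,0.062,0.041],"delta_rot": [-0.011,0,0.672],"fingers": -0.2},
    {"slide": [-0.142,0.07,0.041],"delta_rot": [-0.011,0,0.672],"fingers": -0.2},
    {"slide": [-0.138,0.077,0.041],"delta_rot": [-0.011,0,0.672],"fingers": -0.2},
    {"slide": [0,0,0.2],"delta_rot": [0,0,0],"fingers": -0.2}
  ]
}}

```text
time_s: 18.35
tcp_pos: [0.5365, 0.1111, 0.0671]
eef_rot: [179.8, 0.0, -94.9]
contact_force: [0.9, 0.6, -3.1]
gripper_width: 0.0448
gripper_force: 25.0
```

{"fn": "play_rows", "kwargs": {
  "rows": [
    {"slide": [0,0,0],"delta_rot": [0,0,0],"fingers": -0.2},
    {"slide": [0,0,0],"delta_rot": [0,0,0],"fingers": -0.2}
  ]
}}

```text
time_s: 18.6
tcp_pos: [0.5367, 0.1093, 0.067]
eef_rot: [179.7, -0.1, -94.9]
contact_force: [0.1, 1.1, -1.9]
gripper_width: 0.0448
gripper_force: 25.0
```

```bash
python3 - <<'E'
from h import *
s=r.get_state();print(s['tcp_pos'],s['eef_rot'],s['contact_force'])
c=cap('wrist','w3');n=np.array([.5378,.1052]);ex=np.array([.9963,-.0854]);ey=np.array([.0854,.9963])
im=cv2.resize(c['image'],(800,600),interpolation=2)
for a,b,z in[(-.0265,-.030,.036),(.0265,-.030,.036),(-.0265,-.018,.036),(.0265,-.018,.036)]:
    u=proj(c,[*(n+a*ex+b*ey),z]);cv2.circle(im,(int(u[0]*800/560),int(u[1]*600/420)),3,(0,0,255),1);print(np.round(u,1))
p=np.array(s['tcp_pos'][:2])
for a,b in[(-.0225,-.03),(.0225,-.03)]:
    u=proj(c,[*(p+a*ex+b*ey),s['tcp_pos'][2]-.0132]);cv2.circle(im,(int(u[0]*800/560),int(u[1]*600/420)),3,(0,255,0),1);print(np.round(u,1))
cv2.imwrite('pics/w3c.png',im)
E
```

```text
[0.53667441 0.10929122 0.06703829] [ 1.79702430e+02 -1.01232346e-01 -9.49177099e+01] [ 0.13502694  1.08237299 -1.9495073 ]
[322.5 180.2]
[230.7 180.5]
[321.9 200.3]
[231.5 200.6]
[321.9 194.4]
[236.8 194.7]
```

View pics/w3c.png

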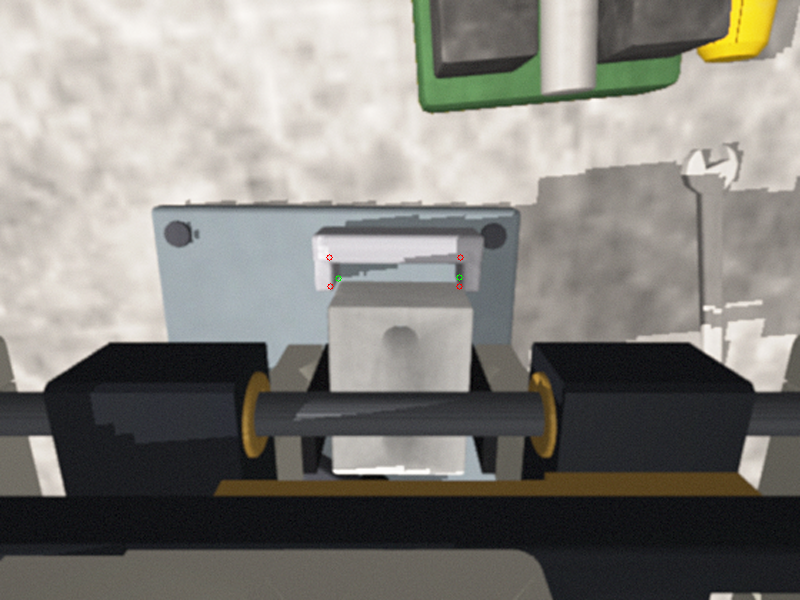

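The wrist view shows the cup's inner corners at (330,263) and (463,263), with the block's lower front edge at y=282 and centred at about 401. Relative to the cup the block needs a shift of about +2 mm in x and +1.5 mm in y. Then I'll lower it.

```bash
python3 -c "
from h import *
plan([.5387,.1108,.029],-94.9,5)"
```

```text
[-0.002, -0.002, 0.051] [0.01, -0.003, -0.001]
[-0.002, -0.002, 0.051] [0.01, -0.003, -0.001]
[-0.002, -0.002, 0.051] [0.01, -0.003, -0.001]
[-0.002, -0.002, 0.051] [0.01, -0.003, -0.001]
[-0.002, -0.002, 0.051] [0.01, -0.003, -0.001]
```

{"fn": "play_rows", "kwargs": {
  "rows": [
    {"slide": [-0.005,-0.005,0.001],"delta_rot": [0.05,-0.015,0],"fingers": -0.2},
    {"slide": [-0.005,-0.005,0.05],"delta_rot": [0,0,0],"fingers": -0.2},
    {"slide": [0,0,0.05],"delta_rot": [0,0,0],"fingers": -0.2},
    {"slide": [0,0,0.05],"delta_rot": [0,0,0],"fingers": -0.2},
    {"slide": [0,0,0.05],"delta_rot": [0,0,0],"fingers": -0.2},
    {"slide": [0,0,0.05],"delta_rot": [0,0,0],"fingers": -0.2},
    {"slide": [0,0,0],"delta_rot": [0,0,0],"fingers": -0.2},
    {"slide": [0,0,0],"delta_rot": [0,0,0],"fingers": -0.2}
  ]
}}

```text
time_s: 19.65
tcp_pos: [0.5384, 0.111, 0.0292]
eef_rot: [180.0, 0.0, -94.9]
contact_force: [-0.7, 0.7, -1.8]
gripper_width: 0.0451
gripper_force: 25.0
```

{"fn": "play_rows", "kwargs": {
  "rows": [
    {"slide": [0,0,0.013],"delta_rot": [0,0,0],"fingers": -0.2},
    {"slide": [0,0,0.006],"delta_rot": [0,0,0],"fingers": -0.2},
    {"slide": [0,0,0],"delta_rot": [0,0,0],"fingers": -0.2},
    {"slide": [0,0,0],"delta_rot": [0,0,0],"fingers": -0.2}
  ]
}}

```text
time_s: 20.15
tcp_pos: [0.5383, 0.111, 0.0264]
eef_rot: [180.0, 0.0, -94.9]
contact_force: [-0.5, -0.5, -3.4]
gripper_width: 0.0447
gripper_force: 25.0
```

{"fn": "play_rows", "kwargs": {
  "rows": [
    {"slide": [0,0,0.008],"delta_rot": [0,0,0],"fingers": -0.2},
    {"slide": [0,0,0.006],"delta_rot": [0,0,0],"fingers": -0.2},
    {"slide": [0,0,0],"delta_rot": [0,0,0],"fingers": -0.2},
    {"slide": [0,0,0],"delta_rot": [0,0,0],"fingers": -0.2}
  ]
}}

```text
time_s: 20.65
tcp_pos: [0.5384, 0.1111, 0.0252]
eef_rot: [180.0, 0.0, -94.9]
contact_force: [-4.3, -0.1, 8.6]
gripper_width: 0.0448
gripper_force: 25.0
```

Contact at 25 mm, as expected for the block on the plate. Release and lift.

{"fn": "play_rows", "kwargs": {
  "rows": [
    {"slide": [0,0,0],"delta_rot": [0,0,0],"fingers": 0.25},
    {"slide": [0,0,0],"delta_rot": [0,0,0],"fingers": 0.25},
    {"slide": [0,0,0],"delta_rot": [0,0,0],"fingers": 0.25},
    {"slide": [0,0,-0.05],"delta_rot": [0,0,0],"fingers": 0.25},
    {"slide": [0,0,-0.15],"delta_rot": [0,0,0],"fingers": 0.25},
    {"slide": [0,0,-0.3],"delta_rot": [0,0,0],"fingers": 0.25},
    {"slide": [0,0,-0.3],"delta_rot": [0,0,0],"fingers": 0.25},
    {"slide": [0,0,0],"delta_rot": [0,0,0],"fingers": 0.25}
  ]
}}

```text
time_s: 21.65
tcp_pos: [0.5407, 0.112, 0.1487]
eef_rot: [-179.7, 0.2, -94.9]
contact_force: [-0.1, 0.1, -0.6]
gripper_width: 0.0547
gripper_force: 0.0
```

```bash
python3 - <<'E'
from h import *
s=r.get_state();print(s['tcp_pos'],s['eef_rot'],s['contact_force'],np.round(s['joints'],1))
c=cap('wrist','w4');k=cap('scene','s4')['image']
im=np.zeros((600,800,3),np.uint8);im[:300,:400]=cv2.resize(c['image'],(400,300));im[:,400:]=cv2.resize(k[195:315,190:270],(400,600),interpolation=2)
im[300:,:400]=cv2.resize(c['image'][150:255,210:350],(400,300),interpolation=2)
cv2.imwrite('pics/m4.png',im)
plan([.637,.2525,.13],-94.9,8)
E
```

```text
[0.54066557 0.11200083 0.14865756] [-179.65353918    0.22753055  -94.8791437 ] [-0.06560955  0.06997933 -0.56230824] [ 32.   12.5 -21.5   0.  -55.6 -36.9]
[-0.124, -0.072, 0.013] [-0.001, 0.002, -0.001]
[-0.124, -0.072, 0.013] [-0.001, 0.002, -0.001]
[-0.124, -0.072, 0.013] [-0.001, 0.002, -0.001]
[-0.124, -0.072, 0.013] [-0.001, 0.002, -0.001]
[-0.124, -0.072, 0.013] [-0.001, 0.002, -0.001]
[-0.124, -0.072, 0.013] [-0.001, 0.002, -0.001]
[-0.124, -0.072, 0.012] [-0.001, 0.002, -0.001]
[-0.124, -0.072, 0.012] [-0.001, 0.002, -0.001]
```

View pics/m4.png

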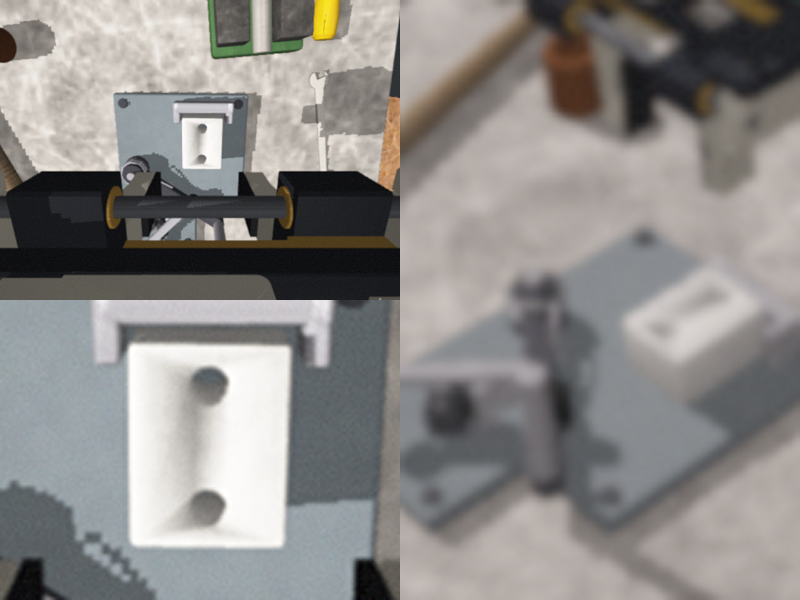

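The block stands square in the cup in the enlarged wrist crop, with side gaps of 11 and 13 px and about 4–5 mm left to the end wall. The arm is still cocked. Now the trigger pad.

{"fn": "play_rows", "kwargs": {
  "rows": [
    {"slide": [-0.124,-0.072,0.013],"delta_rot": [0,0,0],"fingers": -1},
    {"slide": [-0.124,-0.072,0.013],"delta_rot": [0,0,0],"fingers": -1},
    {"slide": [-0.124,-0.072,0.013],"delta_rot": [0,0,0],"fingers": -1},
    {"slide": [-0.124,-0.072,0.013],"delta_rot": [0,0,0],"fingers": -1},
    {"slide": [-0.124,-0.072,0.013],"delta_rot": [0,0,0],"fingers": -1},
    {"slide": [-0.124,-0.072,0.013],"delta_rot": [0,0,0],"fingers": -1},
    {"slide": [-0.124,-0.072,0.013],"delta_rot": [0,0,0],"fingers": -1},
    {"slide": [-0.124,-0.072,0.013],"delta_rot": [0,0,0],"fingers": -1}
  ],
  "squeeze": 10
}}

```text
time_s: 22.75
tcp_pos: [0.6379, 0.2531, 0.1282]
eef_rot: [180.0, -0.0, -94.9]
contact_force: [0.2, 0.4, -0.6]
gripper_width: 0.0003
gripper_force: 0.0
```

```bash
python3 - <<'E'
from h import *
s=r.get_state();print(s['tcp_pos'],s['eef_rot'],s['gripper_width'],np.round(s['joints'],1))
plan([.637,.2525,.062],-94.9,4)
E
```

```text
[0.63792892 0.25310885 0.12815059] [ 1.79950252e+02 -7.53022576e-03 -9.49085215e+01] 0.00033486667698586495 [ 37.9  25.6  -4.9  -0.  -59.6 -42.7]
[0.001, 0.001, 0.11] [0.003, -0.0, -0.0]
[0.001, 0.001, 0.11] [0.003, -0.0, -0.0]
[0.001, 0.001, 0.11] [0.003, -0.0, -0.0]
[0.001, 0.001, 0.11] [0.003, -0.0, -0.0]
```

{"fn": "play_rows", "kwargs": {
  "rows": [
    {"slide": [0.001,0.001,0.11],"delta_rot": [0,0,0],"fingers": -1},
    {"slide": [0.001,0.001,0.11],"delta_rot": [0,0,0],"fingers": -1},
    {"slide": [0.001,0.001,0.11],"delta_rot": [0,0,0],"fingers": -1},
    {"slide": [0.001,0.001,0.11],"delta_rot": [0,0,0],"fingers": -1},
    {"slide": [0,0,0.04],"delta_rot": [0,0,0],"fingers": -1},
    {"slide": [0,0,0.04],"delta_rot": [0,0,0],"fingers": -1},
    {"slide": [0,0,0],"delta_rot": [0,0,0],"fingers": -1},
    {"slide": [0,0,0],"delta_rot": [0,0,0],"fingers": -1}
  ]
}}

```text
time_s: 23.75
tcp_pos: [0.6368, 0.2515, 0.051]
eef_rot: [-180.0, 0.0, -94.9]
contact_force: [0.1, 0.9, 0.3]
gripper_width: 0.0005
gripper_force: 0.3
```

{"fn": "play_rows", "kwargs": {
  "rows": [
    {"slide": [0,0,0.03],"delta_rot": [0,0,0],"fingers": -1},
    {"slide": [0,0,0.02],"delta_rot": [0,0,0],"fingers": -1},
    {"slide": [0,0,0],"delta_rot": [0,0,0],"fingers": -1},
    {"slide": [0,0,0],"delta_rot": [0,0,0],"fingers": -1}
  ]
}}

```text
time_s: 24.25
tcp_pos: [0.6368, 0.2515, 0.0433]
eef_rot: [-180.0, 0.0, -94.9]
contact_force: [1.7, 0.8, 2.2]
gripper_width: 0.0003
gripper_force: 1.0
```

{"fn": "play_rows", "kwargs": {
  "rows": [
    {"slide": [0,0,0.02],"delta_rot": [0,0,0],"fingers": -1},
    {"slide": [0,0,0],"delta_rot": [0,0,0],"fingers": -1},
    {"slide": [0,0,0],"delta_rot": [0,0,0],"fingers": -1}
  ]
}}

```text
time_s: 24.62
tcp_pos: [0.6364, 0.2512, 0.04]
eef_rot: [180.0, -0.0, -94.9]
contact_force: [1.3, 0.7, 1.7]
gripper_width: 0.0006
gripper_force: 1.1
```

```bash
python3 - <<'E'
from h import *
k=cap('top','t5')['image'];a=ld('t2')['image']; cap('scene','s5')
b=cap('wrist','w5')['image']
# post/arm near nest? compare scene patch around block-end & old post location
s4=cv2.imread('pics/s4.png');s5=cv2.imread('pics/s5.png')
d=cv2.absdiff(s4,s5).max(2)[230:315,190:270]
print((d>40).sum(), s5[255:262,250:256].mean((0,1)), s4[255:262,250:256].mean((0,1)))
s=r.get_state();print(s['tcp_pos'],s['contact_force'])
E
```

```text
846 [210.26190476 212.88095238 218.38095238] [192.28571429 194.92857143 200.45238095]
[0.6364377  0.25122746 0.04005634] [1.53012033 0.30263856 1.92244739]
```

{"fn": "play_rows", "kwargs": {
  "rows": [
    {"slide": [0,0,-0.1],"delta_rot": [0,0,0],"fingers": -1},
    {"slide": [0,0,-0.3],"delta_rot": [0,0,0],"fingers": -1},
    {"slide": [0,0,-0.4],"delta_rot": [0,0,0],"fingers": -1},
    {"slide": [0,0,-0.4],"delta_rot": [0,0,0],"fingers": -1},
    {"slide": [0,0,0],"delta_rot": [0,0,0],"fingers": -1}
  ]
}}

```text
time_s: 25.4
tcp_pos: [0.6385, 0.252, 0.2273]
eef_rot: [-179.6, 0.3, -94.9]
contact_force: [-0.7, 0.9, -0.6]
gripper_width: 0.0009
gripper_force: 0.0
```

```bash
python3 - <<'E'
from h import *
k=cap('scene','s6')['image'];t=cap('top','t6')['image']
im=np.zeros((600,800,3),np.uint8);im[:,:500]=cv2.resize(k[210:306,165:245+0],(500,600),interpolation=2)
im[:300,500:]=cv2.resize(t[180:250,160:240],(300,300),interpolation=2)
im[300:,500:]=cv2.resize(k,(300,300))
cv2.imwrite('pics/m6.png',im); s=r.get_state();print(s['tcp_pos'],s['contact_force'])
for a in(0,.6):
    print(a,np.round(proj(ld('s6'),arc(a,.13,.095)),1))
E
```

```text
[0.63602705 0.25105739 0.22126784] [ 0.05400365  0.19751835 -1.56002631]
0 [245.9 257.9]
0.6 [215.3 268.7]
```

View pics/m6.png

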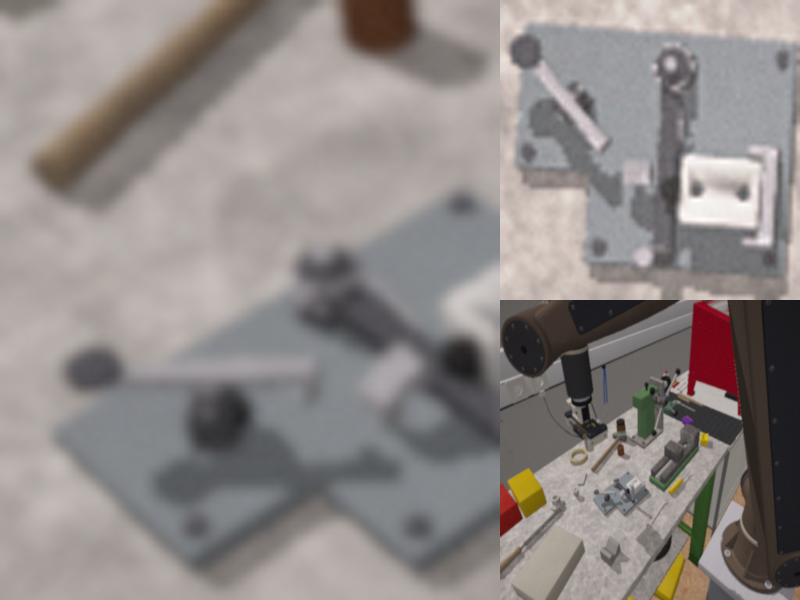

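The arm has flown shut: the post in the top view moved from column 204 to 198, about 16 mm, so its angle is about 0 and the block is home. The rocker is level and free, and the robot is clear. Handing in.

```bash
python3 -c "
from h import *
print(r.close_job())"
```

```text
the job is handed in; nothing more can be done
None
```

I cocked the clamp arm, stood the block in the nest and fired the trigger; the last pictures show the arm shut at about 0 rad with the block home in the cup, the trigger free and the robot clear, so I handed it in at about 25 s. While cocking I leaned on the backstop to about 14 N, under the 20 N ramming limit.

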